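# Refit the selector arm of the ice crusher

## Robot

A 7-joint arm with a two-finger parallel gripper is mounted at the origin on the work surface. World frame = base frame: x ahead of the robot, y to its left, z up, the work surface at z = 0. Lengths are in m, angles in rad, forces in N, time in s.
With the tool pointing down it reaches from about 0.425 to 0.875 m from the base axis. Payload 8.4 kg.
Tool frame: the origin (TCP) lies at the very end of the fingers, on their centre line; the grasp point (between the pads) lies 19 mm behind it; y points along the fingers, z is the direction in which the jaws open and shut, and the axes are right-handed (so a half turn about y gives the same grasp; the last joint's range is limited). The gripper opens to 85 mm and grips with 20 to 120 N. Pads are 22 mm wide; open, the fingers measure 114 mm over their backs; the gripper's body (76 mm by 85 mm) begins 54 mm behind the grasp point. The pads swing forward as they close: fully open they stand 13 mm farther back than shut.
Start: joints at [-1.322, 0.333, 0.04, 1.465, -0.013, 1.343, -0.059], TCP at [0.222, 0.611, 0.231] pointing down, gripper open.
Joint ranges: [-2.58, 2.58], [-0.38, 2.09], [-1.3, 1.39], [0.25, 2.4], [-1.5, 4.64], [0.08, 2.09], [-2.65, 2.65]. Speed limits (rad/s): [2.22, 2.22, 2.79, 2.79, 3.14, 3.14, 3.14].

## Interface

Orientations are given as a unit quaternion [w, x, y, z].
In Python, from cell import ctrl, cams gives the robot as it stands.
- The arm moves only by the tool move_arm, never from a script. Its argument "series" is a list of rows, each an object with "rot": the turn, a rotation vector about the world's x, y, z in rad, a list of three; "translation": the shift along the world's x, y, z in mm, a list of three; "jaw": the opening, from 0 (shut) to 1 (fully open). A call has 1 to 12 rows; each row shifts and turns the commanded pose from where the row before left it; what a row does not reach is not made up. A row lasts 1/8 s, in which the tool goes at most 62.5 mm and 10.7 degrees, less where a joint would pass 70% of its speed; a pose out of reach is approached as far as the arm can. A call with a gripper value outside its range is refused whole. The fingers move at their own pace and stop on an object; "grip_force" is the grip in N (left out, the last holds). Time passes only in rows, so rows that do not move let the fingers close. It gives the time, the measured TCP pose, the force and the opening at its end, in the units of the state.
- ctrl.observe(): the state, without advancing time (a new reading comes with each control period).
- cams.snapshot(name): name is "scene" or "top" or "wrist"; returns a dict with "frame" (384x512x3 uint8, red, green, blue), "K" (3x3 intrinsics, pixels), "D" ([k1, k2, p1, p2, k3] as OpenCV has them; the pictures are not rectified), "origin" and "orientation" of the camera in the world; the wrist camera has in their place "mount" (4x4, takes a point from camera to tool coordinates, whose origin is the TCP and whose axes are the tool frame's). Camera axes: x right, y up, looking along -z (the intrinsics and any distortion apply to the point x, -y, -z); pixel columns grow to the right and rows downward; lengths in m; the calibration is good to about 2 mm. A picture is of the moment at which its call begins: read the wrist's pose just before it. There is no depth.
- ctrl.job_done(): hands the job in, once; it reports no verdict.
The state is a dict: "t": time; "qpos": joint angles; "joint_velocities": joint speeds; "joint_torque": joint torques, N m; "position": TCP position; "orientation": TCP orientation; "contact_force": force on the tool from outside, world axes, zero at the start; "torque": the same for the moment, N m; "opening": finger opening in m.
Only numpy, scipy, OpenCV 4.12 (cv2) and the standard library are available. Lean on these libraries where they do the work, as an engineer would, in place of code of your own. Each camera call takes 0.05 s, during which the arm holds its last target. There are 200 camera calls.

## Task

The ice crusher's selector arm has come off: slip its hub back onto the crusher's splined spindle, fully down on the housing, feeling gently for the angle at which the splines engage. Then, with the arm on, swing it anticlockwise (seen from above) until it comes up against its stop with the knob pointing straight out over the crusher's front, and let go. Go lightly, never leaning hard on the spindle or the stop, and leave the tumblers and the straw cup where they are.

Things in the scene. Friction and masses are not known exactly. Their poses are not given: they have to be found in the camera images.
- crusher: Ice crusher, fixed: brushed-steel block with a flat top 120 mm above the trolley. Origin on the spindle's axis at the underside; -x is the front (chute side), z up. The block spans x -75 to 75, y -195 to 65 mm; an open square hopper on its top (x -60 to 60, y -195 to -85 mm) rises 60 mm more.
- spindle (a point): Point on the spindle's axis on the flat top of the housing; axes as the crusher's, not the splines'. The upright dark-steel spindle stands 22 mm proud here: a cross of four splines (6 mm wide, tips 12 mm from the axis, 16 mm high), then a round pilot 6 mm high, 10.2 mm thick, tapering to 4.4 mm.
- spindle_tip (a point): Top of the spindle at rest, 22 mm above the housing (point fixed to the housing). The spindle is sprung: pressed down it sinks up to 8 mm (3 N to start, 7 N at the bottom, then solid) and pops up once the hub engages. Over 80 N of contact (about 0.6 N m at the stop) is too much. It turns stiffly (0.1 N m): a hub lightly pressed and turned slips over the spline tops without turning it.
- front_mark (a point): Small dark bar on the top's front edge, 63 mm from the spindle: the arm points over it at the stop. The spindle's angle is not reported: the arm engages, in the right quarter, pointing 25 to 75 degrees clockwise (from above) of this mark, towards the crusher's +y; from there it turns anticlockwise to a firm stop at the mark. In another quarter it cannot end at the mark.
- selector: Selector arm, aluminium, about 0.2 kg, lying right way up. Square hub 38 x 38 mm, 34 mm high, with a cross-shaped through hole (slots 8 mm wide, 26 mm long, along hub x and y: engages within 4 degrees either way). Bar along +x. Origin on the hole's axis at the hub's underside. Grasp the hub from above across its flat y faces. Fully home: origin at spindle.
- selector_knob (a point): Axis of the black round knob (22 mm thick, 13 to 45 mm above the hub's underside) at the end of the arm, 105 mm from the hole's axis along the arm's +x; this point is 17 mm above the underside, mid-height of the flat bar (14 mm wide, 6 mm thick). Centre of mass: about 10 mm from the hole towards the knob.
- tumbler_a: Squat glass tumbler, 82 mm across, 85 mm high; origin at the centre of its underside. Not to be moved.
- tumbler_b: The other squat glass tumbler, same size; origin at the centre of its underside. Not to be moved.
- straw_cup: Hard straw cup with a lid and a straw, 78 mm across, 128 mm high (straw to 190 mm); origin at the centre of its underside. Not to be moved.

How it is judged:
On the way, in this order (a step that is already met when the one before it is completed fails the run):
1. the selector arm's hub is fully down on the housing, over the spindle (horizontal distance between selector and spindle below 0.004 m and z of selector in the frame of crusher between 0.117 and 0.1235 m and angle between selector's own z axis and vertical below 0.08 rad), for 0.2 s.
2. with the hub home, the arm has been turned to the stop, knob to the front (all of step 1 and x of selector_knob in the frame of crusher below -0.09 m and y of selector_knob in the frame of crusher between -0.02 and 0.02 m), for 0.2 s.
At the end, for the whole second after the job is handed in: Selector arm released, at rest on the spindle: hub within 4 mm of the axis, underside within 3.5 mm of the housing top, level within 0.08 rad, knob 90 mm or more to the front and within 20 mm sideways; tumblers and straw cup within 20 mm of their places (all of step 2 and linear speed of selector below 0.02 m/s and contact force between the fingers and selector below 0.05 N and distance of each of tumbler_a, tumbler_b, straw_cup from where it was at the start of the episode below 0.02 m); the robot touches nothing.
It fails at once if the selector arm is forced on the crusher or its spindle with more than 80 N (contact force between selector and crusher above 80 N).
It fails at once if a tumbler or the straw cup is moved by more than 20 mm (distance of any of tumbler_a, tumbler_b, straw_cup from where it was at the start of the episode above 0.02 m).
It also fails if it takes over 72 s, if anything falls off the work surface, if the arm or the gripper's body presses on something with over 40 N, if the wrist force passes 120 N, or if a joint passes its speed limit or range.

## Working session

There is one attempt and no reset: what is moved stays moved. The work goes in short steps, Python scripts to look and compute and a tool call to move; the robot and the scene stay as the last step left them, time stands still between calls to the robot, and variables do not carry over. Pictures are saved under pics/ and viewed, about 8 in all and at most 12, crops included, and the job is handed in when it is done.

Besides the shell and the picture viewer there is one more tool, called after "Request:" by a JSON object that holds its "api" and its "payload". move_arm: Moves the arm, as the interface text tells. Its arguments: {"type":"object","properties":{"series":{"type":"array"},"grip_force":{"type":"number"}},"required":["series"]}

```bash
mkdir -p pics; ls
cat > h.py <<'E'
import numpy as np, cv2
from cell import ctrl, cams
from scipy.spatial.transform import Rotation as R
def q2m(q): return R.from_quat([q[1],q[2],q[3],q[0]]).as_matrix()
def snap(n,fn=None):
    s=ctrl.observe(); d=cams.snapshot(n)
    if 'mount' in d:
        T=np.eye(4);T[:3,:3]=q2m(s['orientation']);T[:3,3]=s['position'];T=T@np.array(d['mount'])
    else:
        T=np.eye(4);T[:3,:3]=q2m(d['orientation']);T[:3,3]=d['origin']
    d['T']=T
    if fn: cv2.imwrite('pics/'+fn,d['frame'][:,:,::-1])
    np.savez('pics/'+(fn or n)+'.npz',T=T,K=d['K'],D=d['D'],frame=d['frame'])
    return d
def onz(d,uv,z):
    p=cv2.undistortPoints(np.array(uv,float).reshape(-1,1,2),np.array(d['K'],float),np.array(d['D'],float)).reshape(-1,2)
    r=np.c_[p[:,0],-p[:,1],-np.ones(len(p))]@d['T'][:3,:3].T
    o=d['T'][:3,3]; return o+r*((z-o[2])/r[:,2])[:,None]
def proj(d,P):
    P=np.atleast_2d(P);c=(P-d['T'][:3,3])@d['T'][:3,:3]; c=c*[1,-1,-1]
    return cv2.projectPoints(c,np.zeros(3),np.zeros(3),np.array(d['K'],float),np.array(d['D'],float))[0].reshape(-1,2)
E
python3 - <<'E'
from h import *
np.set_printoptions(precision=4,suppress=True)
a=snap('top','top.png');b=snap('scene','scene.png');w=snap('wrist','wrist.png')
for d in(a,b,w):print(d['T'],d['K'])
s=ctrl.observe();print(s)
cv2.imwrite('pics/two.png',cv2.resize(np.hstack([b['frame'],w['frame']])[:,:,::-1],(800,300)))
E
```

```text
pics
[[ 0.0257  0.9806 -0.1944  0.4016]
 [-0.9994  0.0299  0.0189  0.1276]
 [ 0.0243  0.1938  0.9807  1.0598]
 [ 0.      0.      0.      1.    ]] [[407.2819   0.     260.0879]
 [  0.     407.2819 192.3193]
 [  0.       0.       1.    ]]
[[-0.5998 -0.4878  0.6343  1.2008]
 [ 0.8002 -0.3723  0.4703  0.5635]
 [ 0.0068  0.7896  0.6136  0.6995]
 [ 0.      0.      0.      1.    ]] [[414.5968   0.     262.9167]
 [  0.     414.5968 186.0972]
 [  0.       0.       1.    ]]
[[ 0.3413 -0.9054 -0.2524  0.157 ]
 [ 0.9399  0.3283  0.0935  0.6342]
 [-0.0018 -0.2691  0.9631  0.374 ]
 [ 0.      0.      0.      1.    ]] [[300.4668   0.     255.7997]
 [  0.     300.4668 192.1498]
 [  0.       0.       1.    ]]
{'t': 0.15, 'qpos': array([-1.3222,  0.3338,  0.0398,  1.466 , -0.0134,  1.3432, -0.0585]), 'joint_velocities': array([-0.0001, -0.003 ,  0.0012, -0.0037, -0.001 ,  0.0015, -0.0007]), 'joint_torque': array([  0.0028, -65.9042,   1.3672, -40.5868,   0.0169,   0.0097,
        -0.    ]), 'position': array([0.2214, 0.6108, 0.2306]), 'orientation': array([-0.696 ,  0.6969, -0.1224,  0.1223]), 'contact_force': array([ 0.9338, -0.4186,  0.3108]), 'torque': array([-0.014 ,  0.04  ,  0.0717]), 'opening': 0.08566898492209811}
```

View pics/top.png

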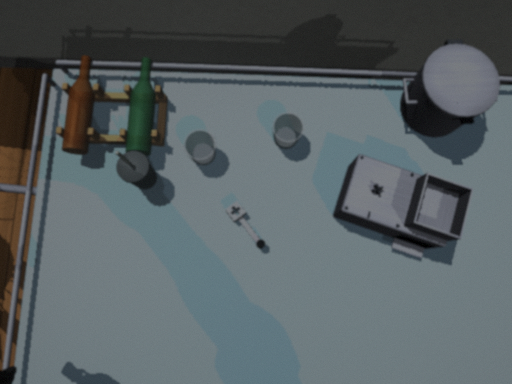

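View pics/two.png

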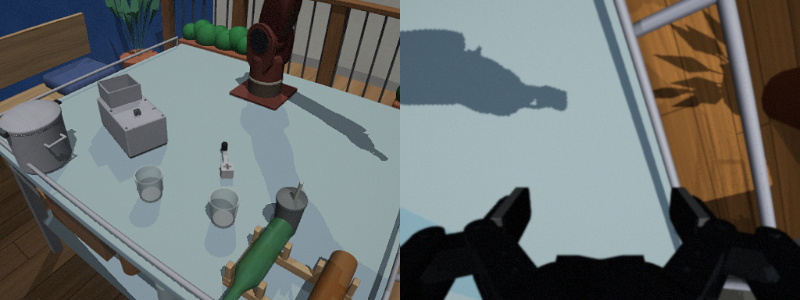

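The top view shows the hub near (236,211), the knob near (262,244), the spindle near (377,189) with the hopper to its right, the front mark bar near (345,193), the tumblers near (203,152) and (288,133), and the straw cup near (134,168). I'll enlarge both regions.

Run:
```python
from h import *
np.set_printoptions(precision=4,suppress=True)
d=np.load('pics/top.png.npz')
f=d['frame'][:,:,::-1]
a=cv2.resize(f[190:260,215:285],(390,390),interpolation=3);b=cv2.resize(f[145:255,330:440],(390,390),interpolation=3)
c=np.clip(np.hstack([a,b]).astype(float)*1.6,0,255)
cv2.imwrite('pics/c1.png',c)
print('hub',onz(d,[236,211],.034),'knob',onz(d,[262,244],.045),'spindle',onz(d,[377,189],.12), onz(d,[377,189],.142))
print('tumb',onz(d,[[203,152],[288,133],[134,168]],.04))
```

```text
hub [[0.5547 0.1678 0.034 ]] knob [[0.4724 0.0999 0.045 ]] spindle [[ 0.6045 -0.1685  0.12  ]] [[ 0.5997 -0.1615  0.142 ]]
tumb [[0.706  0.2589 0.04  ]
 [0.7653 0.0385 0.04  ]
 [0.6576 0.4337 0.04  ]][ WARN:0@0.687] global loadsave.cpp:1063 imwrite_ Unsupported depth image for selected encoder is fallbacked to CV_8U.
```

View pics/c1.png

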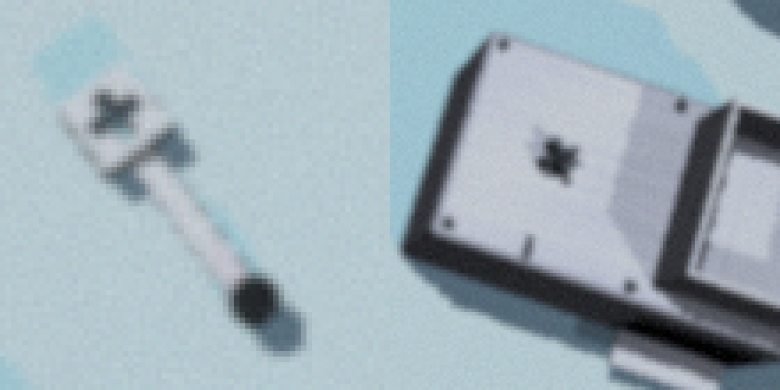

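Run:
```python
from h import *
np.set_printoptions(precision=4,suppress=True)
d=np.load('pics/top.png.npz')
hub=onz(d,[235.3,210.1],.034)[0];k=onz(d,[260.6,243.9],.045)[0]
sp=onz(d,[377.1,188.7],.138)[0];m=onz(d,[368.6,215],.12)[0]
# front top corners etc.
c=lambda x,y:[(x-390)/3.545+330,y/3.545+145]
e=onz(d,[c(492,38),c(435,235)],.12)
ang=lambda v:np.degrees(np.arctan2(v[1],v[0]))
print(hub,k,np.linalg.norm((k-hub)[:2]),ang(k-hub)); print(sp,m,np.linalg.norm((m-sp)[:2]),ang(m-sp)); print(e,ang(e[1]-e[0]))
s=ctrl.observe();M=q2m(s['orientation']);print(M,ang(M[:,2]),ang(M[:,0]))
```

```text
[0.557  0.1696 0.034 ] [0.4725 0.1034 0.045 ] 0.1073554170580231 -141.89957871232494
[ 0.6013 -0.163   0.138 ] [ 0.5415 -0.1466  0.12  ] 0.062066016973940354 164.66537737195267
[[ 0.6853 -0.1265  0.12  ]
 [ 0.5485 -0.0855  0.12  ]] 163.29993823175766
[[ 0.9401 -0.0003  0.3408]
 [-0.3408 -0.0011  0.9401]
 [ 0.0001 -1.     -0.0012]] 70.07475311871275 -19.925240537465218
```

Request:
{"api": "move_arm", "payload": {"series": [{"rot":[0,0,0.092],"translation":[30.5,-40,0],"jaw":1},{"rot":[0,0,0.092],"translation":[30.5,-40,0],"jaw":1},{"rot":[0,0,0.092],"translation":[30.5,-40,0],"jaw":1},{"rot":[0,0,0.092],"translation":[30.5,-40,0],"jaw":1},{"rot":[0,0,0.092],"translation":[30.5,-40,0],"jaw":1},{"rot":[0,0,0.092],"translation":[30.5,-40,0],"jaw":1},{"rot":[0,0,0.092],"translation":[30.5,-40,0],"jaw":1},{"rot":[0,0,0.092],"translation":[30.5,-40,0],"jaw":1},{"rot":[0,0,0.092],"translation":[30.5,-40,0],"jaw":1},{"rot":[0,0,0.092],"translation":[30.5,-40,0],"jaw":1},{"rot":[0,0,0.092],"translation":[30.5,-40,0],"jaw":1},{"rot":[0,0,0],"translation":[0,0,0],"jaw":1}]}}

```text
t: 1.65
position: [0.559, 0.1662, 0.2311]
orientation: [-0.668, 0.67, 0.228, -0.229]
contact_force: [-0.6, 1.0, 0.4]
opening: 0.0852
```

Run:
```python
from h import *
w=snap('wrist','w2.png');print(ctrl.observe()['qpos'])
```

```text
[-0.6381687   0.19787566  0.30989952  1.64814865 -0.06151713  1.30588835
  1.91305475]
```

View pics/w2.png

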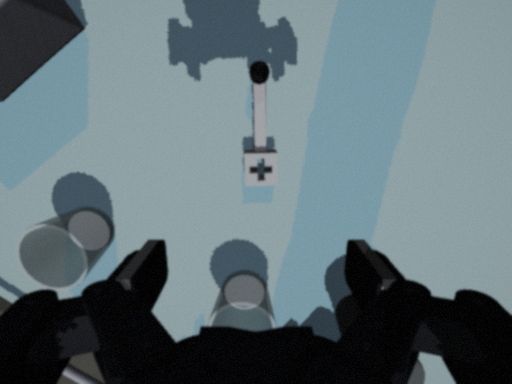

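The wrist view shows the hub centred at about (261,169), the knob at (260,72), and the tumblers well clear of the jaw line.

Run:
```python
from h import *
np.set_printoptions(precision=4,suppress=True)
d=np.load('pics/w2.png.npz')
g=cv2.cvtColor(d['frame'],cv2.COLOR_RGB2GRAY);H=cv2.cvtColor(d['frame'],cv2.COLOR_RGB2HSV)
sub=lambda u0,u1,v0,v1,th:np.argwhere(g[v0:v1,u0:u1]<th)[:,::-1].mean(0)+[u0,v0]
print(g[160:182,248:276].min(),)
u=sub(248,275,158,182,90);k=sub(245,275,58,86,50);print(u,k)
hub=onz(d,u,.034)[0];kn=onz(d,k,.04)[0];v=kn-hub
print(hub,kn,np.linalg.norm(v[:2]),np.degrees(np.arctan2(v[1],v[0])))
s=ctrl.observe();M=q2m(s['orientation']);print(s['position'],np.degrees(np.arctan2(M[1,2],M[0,2])),M[:,1])
```

```text
23
[260.4975 169.9598] [258.6884  71.4718]
[0.5557 0.1703 0.034 ] [0.4732 0.1035 0.04  ] 0.10611114546259744 -141.03109892290186
[0.5577 0.169  0.2309] 127.81760528878065 [-0.0004 -0.0008 -1.    ]
```

Request:
{"api": "move_arm", "payload": {"series": [{"rot":[0,0,0.014],"translation":[-2,1,-50],"jaw":1},{"rot":[0,0,0],"translation":[0,0,-50],"jaw":1},{"rot":[0,0,0],"translation":[0,0,-50],"jaw":1},{"rot":[0,0,0],"translation":[0,0,-40],"jaw":1},{"rot":[0,0,0],"translation":[0,0,-25],"jaw":1},{"rot":[0,0,0],"translation":[0,0,-10],"jaw":1},{"rot":[0,0,0],"translation":[0,0,0],"jaw":0.6},{"rot":[0,0,0],"translation":[0,0,0],"jaw":0.3},{"rot":[0,0,0],"translation":[0,0,0],"jaw":0.2},{"rot":[0,0,0],"translation":[0,0,0],"jaw":0.2},{"rot":[0,0,0],"translation":[0,0,0],"jaw":0.2},{"rot":[0,0,0],"translation":[0,0,0],"jaw":0.2}], "grip_force": 40}}

```text
t: 3.2
position: [0.5561, 0.1725, 0.0078]
orientation: [0.667, -0.667, -0.236, 0.234]
contact_force: [-1.2, -0.0, 6.8]
opening: 0.0372
```

Request:
{"api": "move_arm", "payload": {"series": [{"rot":[0,0,0],"translation":[0,0,20],"jaw":0.2},{"rot":[0,0,0],"translation":[0,0,50],"jaw":0.2},{"rot":[0,0,0],"translation":[0,0,50],"jaw":0.2},{"rot":[0,0,0],"translation":[0,0,50],"jaw":0.2},{"rot":[0,0,0],"translation":[0,-30,50],"jaw":0.2},{"rot":[0,0,0],"translation":[0,-45,0],"jaw":0.2},{"rot":[0,0,0],"translation":[0,-45,0],"jaw":0.2},{"rot":[0,0,0],"translation":[0,-40,0],"jaw":0.2},{"rot":[0,0,0],"translation":[0,-20,0],"jaw":0.2},{"rot":[0,0,0],"translation":[0,0,0],"jaw":0.2},{"rot":[0,0,0],"translation":[0,0,0],"jaw":0.2}]}}

```text
t: 4.58
position: [0.555, -0.0067, 0.2263]
orientation: [0.667, -0.667, -0.236, 0.235]
contact_force: [-1.0, -0.6, -2.4]
opening: 0.0374
```

Run:
```python
from h import *
w=snap('wrist','w3.png');s=ctrl.observe();print(s['qpos'],s['contact_force'],s['position'])
print(proj(w,[[.601,-.163,.138],[.5415,-.1466,.12]]))
```

```text
[-0.45271225  0.14315479  0.42810179  1.7253248  -0.06226082  1.28651735
  2.23966527] [-0.07003162  0.07146972 -2.01921174] [ 0.55498269 -0.00649289  0.22627972]
[[ 58.29463658 118.27901888]
 [127.51596791  69.87058169]]
```

View pics/w3.png

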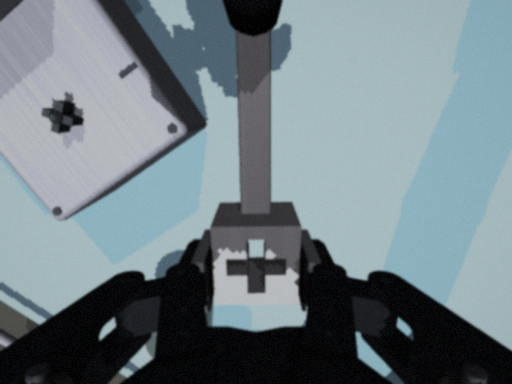

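The wrist view shows the gripped hub with its hole near (256,270), the spindle near (64,114), and the front mark at (128,70). I'll zoom in on the spindle to read the spline angle.

Run:
```python
from h import *
np.set_printoptions(precision=4,suppress=True)
d=np.load('pics/w3.png.npz')
f=d['frame'][:,:,::-1]
# rectify onto plane z=.136 (spline tops), world-aligned: up=+x, right=-y ; 4 px/mm*2
c=np.array([.600,-.162]);S=10
def rect(c,z,w,S):
    n=int(w*S);ii,jj=np.mgrid[0:n,0:n]
    P=np.c_[(c[0]+(n/2-ii)/S/1000).ravel(),(c[1]-(jj-n/2)/S/1000).ravel(),np.full(n*n,z)]
    uv=proj(d,P).astype(np.float32).reshape(n,n,2)
    return cv2.remap(f,uv[...,0],uv[...,1],cv2.INTER_CUBIC)
a=rect(c,.136,40,10);
s=d['T'][:3,3]
hub=onz(d,[256,271],.2525);print(hub)
b=rect(hub[0][:2],.2525,50,8)
cv2.imwrite('pics/c2.png',np.clip(np.hstack([a,b]).astype(float)*1.5,0,255).astype(np.uint8))
```

```text
[[ 0.555  -0.0064  0.2525]]
```

View pics/c2.png

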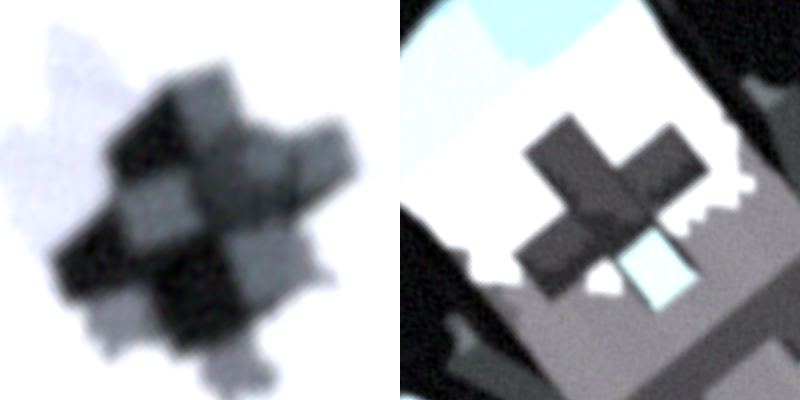

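Reading the rectified crop, the spline-top faces centre at (240,178), so the spindle is at about (0.602, -0.166). The spline axes sit at 20° mod 90, which puts the engagement heading at about 110°, 54° clockwise of the mark. I'll rotate there and take one closer look from the side.

Request:
{"api": "move_arm", "payload": {"series": [{"rot":[0,0,-0.16],"translation":[8,-13,0],"jaw":0.2},{"rot":[0,0,-0.16],"translation":[8,-13,0],"jaw":0.2},{"rot":[0,0,-0.16],"translation":[8,-13,0],"jaw":0.2},{"rot":[0,0,-0.16],"translation":[8,-13,0],"jaw":0.2},{"rot":[0,0,-0.16],"translation":[8,-13,0],"jaw":0.2},{"rot":[0,0,-0.16],"translation":[8,-13,0],"jaw":0.2},{"rot":[0,0,-0.16],"translation":[8,-13,0],"jaw":0.2},{"rot":[0,0,-0.16],"translation":[8,-13,0],"jaw":0.2},{"rot":[0,0,-0.16],"translation":[8,-13,0],"jaw":0.2},{"rot":[0,0,-0.16],"translation":[8,-13,0],"jaw":0.2},{"rot":[0,0,-0.16],"translation":[9,-13,0],"jaw":0.2},{"rot":[0,0,-0.14],"translation":[0,0,0],"jaw":0.2}]}}

```text
t: 6.12
position: [0.6446, -0.1506, 0.2258]
orientation: [-0.578, 0.579, -0.407, 0.407]
contact_force: [0.4, 0.4, -1.3]
opening: 0.0371
```

Request:
{"api": "move_arm", "payload": {"series": [{"rot":[0,0,0],"translation":[0,0,0],"jaw":0.2},{"rot":[0,0,0],"translation":[0,0,0],"jaw":0.2}]}}

```text
t: 6.38
position: [0.6442, -0.1498, 0.2261]
orientation: [0.58, -0.58, 0.404, -0.404]
contact_force: [-0.4, 0.7, -1.2]
opening: 0.0376
```

Run:
```python
from h import *
np.set_printoptions(precision=4,suppress=True)
d=snap('wrist','w4.png');s=ctrl.observe();M=q2m(s['orientation']);
print(s['qpos'],s['contact_force'],s['position'],np.degrees(np.arctan2(M[1,2],M[0,2])),M[:,1])
f=d['frame'][:,:,::-1]
def rect(c,z,w,S):
    n=int(w*S);ii,jj=np.mgrid[0:n,0:n]
    P=np.c_[(c[0]+(n/2-ii)/S/1000).ravel(),(c[1]-(jj-n/2)/S/1000).ravel(),np.full(n*n,z)]
    uv=proj(d,P).astype(np.float32).reshape(n,n,2)
    return cv2.remap(f,uv[...,0],uv[...,1],cv2.INTER_CUBIC)
a=rect([.602,-.166],.136,40,10)
b=cv2.resize(f,(400,300))
b=np.vstack([b,np.zeros((100,400,3),np.uint8)])
cv2.imwrite('pics/c3.png',np.clip(np.hstack([a,b]).astype(float)*1.3,0,255).astype(np.uint8))
```

```text
[-0.3875  0.4331  0.7583  1.4701 -0.3001  1.3575  0.7408] [ 0.4866 -0.5327 -2.0838] [ 0.6441 -0.1501  0.2262] 20.207133920004594 [-0.0001  0.0004 -1.    ]
```

View pics/c3.png

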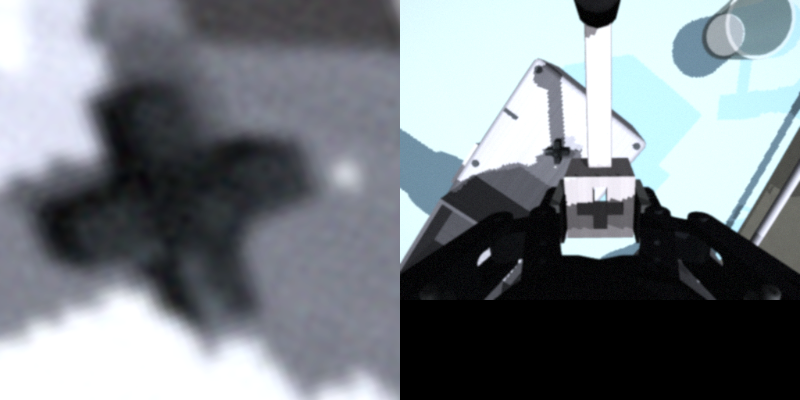

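Close up, the cross arms are at about 19–20°, the same as the hub's present heading (110°), and the axis is at about (0.6017, -0.165). All three estimates agree within about 2 mm, so I'll move over it and descend.

Request:
{"api": "move_arm", "payload": {"series": [{"rot":[0,0,0],"translation":[-20,-7,0],"jaw":0.2},{"rot":[0,0,0],"translation":[-22.4,-7.9,0],"jaw":0.2},{"rot":[0,0,0],"translation":[0,0,-25],"jaw":0.2},{"rot":[0,0,0],"translation":[0,0,-25],"jaw":0.2},{"rot":[0,0,0],"translation":[0,0,-15],"jaw":0.2},{"rot":[0,0,0],"translation":[0,0,0],"jaw":0.2},{"rot":[0,0,0],"translation":[0,0,0],"jaw":0.2},{"rot":[0,0,0],"translation":[0,0,0],"jaw":0.2}]}}

```text
t: 7.42
position: [0.6022, -0.166, 0.1623]
orientation: [0.579, -0.579, 0.405, -0.406]
contact_force: [-0.4, 0.2, -1.7]
opening: 0.0376
```

Run:
```python
from h import *
s=ctrl.observe();print(s['contact_force'],s['torque'],s['position'],s['qpos'])
```

```text
[-0.41072645  0.20078011 -1.7151073 ] [-0.01827998  0.03192832  0.03399306] [ 0.60216559 -0.16603792  0.16227828] [-0.39374132  0.39707683  0.76104873  1.6499249  -0.28940798  1.20971045
  0.78057079]
```

Request:
{"api": "move_arm", "payload": {"series": [{"rot":[0,0,0],"translation":[-0.3,0.6,-4],"jaw":0.2},{"rot":[0,0,0],"translation":[0,0,-4],"jaw":0.2},{"rot":[0,0,0],"translation":[0,0,-3],"jaw":0.2},{"rot":[0,0,0],"translation":[0,0,-3],"jaw":0.2},{"rot":[0,0,0],"translation":[0,0,-1],"jaw":0.2},{"rot":[0,0,0],"translation":[0,0,0],"jaw":0.2}]}}

```text
t: 8.18
position: [0.6014, -0.1653, 0.1464]
orientation: [0.579, -0.579, 0.406, -0.406]
contact_force: [0.7, 0.8, -1.7]
opening: 0.0371
```

Request:
{"api": "move_arm", "payload": {"series": [{"rot":[0,0,0],"translation":[0,0,-1.5],"jaw":0.2},{"rot":[0,0,0],"translation":[0,0,-1.5],"jaw":0.2},{"rot":[0,0,0],"translation":[0,0,0],"jaw":0.2}]}}

```text
t: 8.55
position: [0.6017, -0.1654, 0.1436]
orientation: [0.579, -0.579, 0.405, -0.406]
contact_force: [1.6, -0.8, 1.3]
opening: 0.0373
```

Contact at the spline-top height (3 N), so the pilot has entered the hole. I'll press a little more and see if it drops.

Request:
{"api": "move_arm", "payload": {"series": [{"rot":[0,0,0],"translation":[0,0,-1.5],"jaw":0.2},{"rot":[0,0,0],"translation":[0,0,-1],"jaw":0.2},{"rot":[0,0,0],"translation":[0,0,0],"jaw":0.2}]}}

```text
t: 8.93
position: [0.6017, -0.1654, 0.141]
orientation: [0.579, -0.579, 0.405, -0.406]
contact_force: [1.8, -1.4, 3.3]
opening: 0.0373
```

Run:
```python
from h import *
s=ctrl.observe();print(s['contact_force'],s['torque'],s['position'])
```

```text
[ 1.83045747 -1.39835337  3.26595098] [-0.36491681 -0.58113586 -0.04385356] [ 0.60165548 -0.1653704   0.14101281]
```

Request:
{"api": "move_arm", "payload": {"series": [{"rot":[0,0,0],"translation":[0.5,-0.4,0],"jaw":0.2},{"rot":[0,0,0],"translation":[0,0,0],"jaw":0.2}]}}

```text
t: 9.18
position: [0.6017, -0.1655, 0.1408]
orientation: [0.579, -0.579, 0.406, -0.405]
contact_force: [1.1, -0.4, 2.4]
opening: 0.0376
```

Request:
{"api": "move_arm", "payload": {"series": [{"rot":[0,0,-0.025],"translation":[0,0,0],"jaw":0.2},{"rot":[0,0,-0.025],"translation":[0,0,0],"jaw":0.2},{"rot":[0,0,0],"translation":[0,0,0],"jaw":0.2}]}}

```text
t: 9.55
position: [0.6018, -0.1656, 0.1408]
orientation: [-0.569, 0.569, -0.42, 0.42]
contact_force: [1.0, 0.6, 1.7]
opening: 0.0375
```

Request:
{"api": "move_arm", "payload": {"series": [{"rot":[0,0,-0.025],"translation":[0,0,0],"jaw":0.2},{"rot":[0,0,-0.025],"translation":[0,0,0],"jaw":0.2},{"rot":[0,0,0],"translation":[0,0,0],"jaw":0.2}]}}

```text
t: 9.93
position: [0.6018, -0.1657, 0.1408]
orientation: [-0.558, 0.558, -0.434, 0.434]
contact_force: [0.5, -0.1, 1.6]
opening: 0.0372
```

Run:
```python
from h import *
s=ctrl.observe();print(s['contact_force'],s['torque'],s['position'])
```

```text
[ 0.47541225 -0.07097947  1.58419573] [-0.09445869 -0.30481684  0.03067787] [ 0.60184602 -0.16571767  0.1407895 ]
```

Request:
{"api": "move_arm", "payload": {"series": [{"rot":[0,0,0.04],"translation":[0,0,0],"jaw":0.2},{"rot":[0,0,0.04],"translation":[0,0,0],"jaw":0.2},{"rot":[0,0,0.04],"translation":[0,0,0],"jaw":0.2},{"rot":[0,0,0.03],"translation":[0,0,0],"jaw":0.2},{"rot":[0,0,0],"translation":[0,0,0],"jaw":0.2}]}}

```text
t: 10.55
position: [0.6018, -0.166, 0.1409]
orientation: [-0.589, 0.589, -0.391, 0.391]
contact_force: [-0.1, -1.3, 2.7]
opening: 0.0369
```

Run:
```python
from h import *
s=ctrl.observe();print(s['contact_force'],s['torque'],s['position'])
```

```text
[-0.07181987 -1.34015204  2.67170084] [-0.45890593 -0.20214098  0.02939548] [ 0.60182874 -0.16596083  0.14089027]
```

Request:
{"api": "move_arm", "payload": {"series": [{"rot":[0,0,0.02],"translation":[0,-0.4,0],"jaw":0.2},{"rot":[0,0,0.02],"translation":[0,0,0],"jaw":0.2},{"rot":[0,0,0.02],"translation":[0,0,0],"jaw":0.2},{"rot":[0,0,0.02],"translation":[0,0,0],"jaw":0.2},{"rot":[0,0,0],"translation":[0,0,0],"jaw":0.2}]}}

```text
t: 11.18
position: [0.6019, -0.166, 0.1408]
orientation: [0.604, -0.604, 0.367, -0.367]
contact_force: [0.9, -1.0, 2.3]
opening: 0.0376
```

Run:
```python
from h import *
s=ctrl.observe();print(s['contact_force'],s['torque'],s['position'])
```

```text
[ 0.94469597 -1.03198464  2.33404357] [-0.34152405 -0.29038101 -0.04891655] [ 0.6018845  -0.16599865  0.14084105]
```

Request:
{"api": "move_arm", "payload": {"series": [{"rot":[0,0,-0.02],"translation":[0,0,-0.5],"jaw":0.2},{"rot":[0,0,-0.02],"translation":[0,0,0],"jaw":0.2},{"rot":[0,0,-0.02],"translation":[0,0,0],"jaw":0.2},{"rot":[0,0,-0.02],"translation":[0,0,0],"jaw":0.2},{"rot":[0,0,-0.02],"translation":[0,0,0],"jaw":0.2},{"rot":[0,0,-0.02],"translation":[0,0,0],"jaw":0.2},{"rot":[0,0,0],"translation":[0,0,0],"jaw":0.2}]}}

```text
t: 12.05
position: [0.6019, -0.1659, 0.1403]
orientation: [0.581, -0.581, 0.403, -0.403]
contact_force: [1.4, 0.8, 2.2]
opening: 0.0373
```

Run:
```python
from h import *
s=ctrl.observe();print(s['contact_force'],s['torque'],s['position'])
```

```text
[1.37316399 0.75146227 2.22538366] [ 0.09507122 -0.22937548  0.02985733] [ 0.60188883 -0.16585802  0.14028513]
```

Run:
```python
from h import *
d=snap('wrist','w5.png');f=d['frame'][:,:,::-1]
s=ctrl.observe();p=s['position'].copy();p[2]=.166
u=proj(d,p)[0];print(u)
x,y=int(u[0]),int(u[1]);c=f[y-40:y+40,x-50:x+50].astype(float)
cv2.imwrite('pics/c4.png',cv2.resize(np.clip((c/255)**.5*255,0,255).astype(np.uint8),(750,600),interpolation=cv2.INTER_CUBIC))
```

```text
[256.49307083 269.6497263 ]
```

View pics/c4.png

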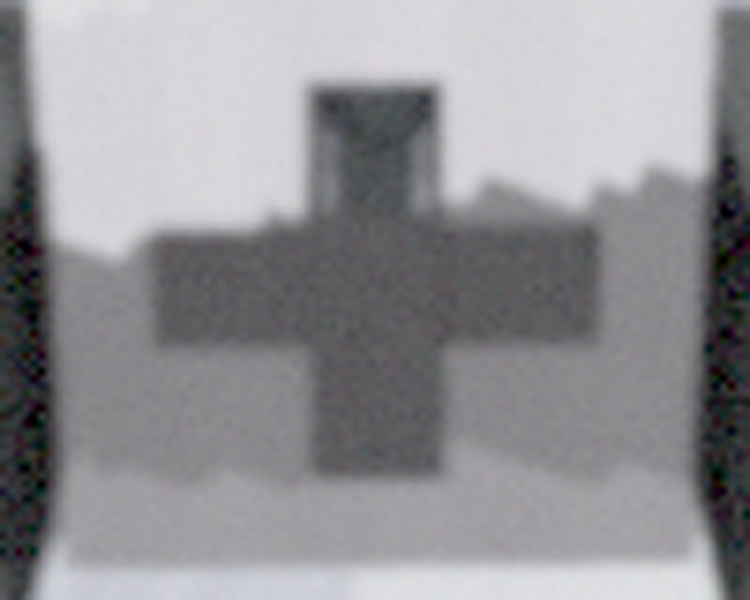

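The view down the hole shows the pilot tip centred in the slot along hub y (gap centre 378 against slot centre 375), so only the angle is left to find. I'll sweep slowly clockwise.

Request:
{"api": "move_arm", "payload": {"series": [{"rot":[0,0,-0.015],"translation":[0,0,-0.5],"jaw":0.2},{"rot":[0,0,-0.015],"translation":[0,0,0],"jaw":0.2},{"rot":[0,0,-0.015],"translation":[0,0,0],"jaw":0.2},{"rot":[0,0,-0.015],"translation":[0,0,0],"jaw":0.2},{"rot":[0,0,0],"translation":[0,0,0],"jaw":0.2}]}}

```text
t: 12.72
position: [0.6016, -0.1665, 0.1395]
orientation: [-0.568, 0.569, -0.42, 0.42]
contact_force: [3.0, -2.0, -2.3]
opening: 0.0374
```

Request:
{"api": "move_arm", "payload": {"series": [{"rot":[0,0,-0.015],"translation":[0,0,0],"jaw":0.2},{"rot":[0,0,-0.015],"translation":[0,0,0],"jaw":0.2},{"rot":[0,0,-0.015],"translation":[0,0,0],"jaw":0.2},{"rot":[0,0,-0.015],"translation":[0,0,0],"jaw":0.2},{"rot":[0,0,0],"translation":[0,0,0],"jaw":0.2}]}}

```text
t: 13.35
position: [0.6018, -0.1667, 0.1396]
orientation: [-0.556, 0.556, -0.437, 0.437]
contact_force: [3.5, -4.9, -4.5]
opening: 0.0373
```

Request:
{"api": "move_arm", "payload": {"series": [{"rot":[0,0,-0.015],"translation":[0,0,0],"jaw":0.2},{"rot":[0,0,-0.015],"translation":[0,0,0],"jaw":0.2},{"rot":[0,0,-0.015],"translation":[0,0,0],"jaw":0.2},{"rot":[0,0,-0.015],"translation":[0,0,0],"jaw":0.2},{"rot":[0,0,0],"translation":[0,0,0],"jaw":0.2}]}}

```text
t: 13.98
position: [0.6017, -0.1666, 0.1396]
orientation: [-0.542, 0.543, -0.453, 0.454]
contact_force: [2.5, -4.9, -4.8]
opening: 0.0377
```

Run:
```python
from h import *
s=ctrl.observe();print(s['contact_force'],s['torque'],s['position'])
```

```text
[ 2.45285252 -4.85566805 -4.80001632] [-1.11242642 -0.62936445  0.13139491] [ 0.60169963 -0.16664237  0.1396274 ]
```

The downward force vanished at about 2° further clockwise, and turning now meets the spindle's stiffness, so the splines are engaged. I'll ease the turn back slightly, relieve the side load and lower.

Request:
{"api": "move_arm", "payload": {"series": [{"rot":[0,0,0.02],"translation":[0.3,-0.5,0],"jaw":0.2},{"rot":[0,0,0.02],"translation":[0,0,-1],"jaw":0.2},{"rot":[0,0,0],"translation":[0,0,-1.5],"jaw":0.2},{"rot":[0,0,0],"translation":[0,0,-1.5],"jaw":0.2},{"rot":[0,0,0],"translation":[0,0,0],"jaw":0.2}]}}

```text
t: 14.6
position: [0.6021, -0.1664, 0.1356]
orientation: [-0.552, 0.552, -0.442, 0.442]
contact_force: [1.4, -2.6, -3.3]
opening: 0.0373
```

Run:
```python
from h import *
s=ctrl.observe();print(s['contact_force'],s['torque'],s['position'])
```

```text
[ 1.41055395 -2.63934744 -3.31477626] [-0.54933194 -0.22924701  0.00145836] [ 0.60210653 -0.16644682  0.13564994]
```

Going down freely. I'll carry on to near the housing.

Request:
{"api": "move_arm", "payload": {"series": [{"rot":[0,0,0],"translation":[0.2,-0.4,-1.5],"jaw":0.2},{"rot":[0,0,0],"translation":[0,0,-1.5],"jaw":0.2},{"rot":[0,0,0],"translation":[0,0,-1.5],"jaw":0.2},{"rot":[0,0,0],"translation":[0,0,-1.5],"jaw":0.2},{"rot":[0,0,0],"translation":[0,0,0],"jaw":0.2}]}}

```text
t: 15.22
position: [0.6022, -0.1667, 0.1296]
orientation: [-0.552, 0.552, -0.443, 0.442]
contact_force: [-0.1, 0.2, -1.6]
opening: 0.0373
```

Request:
{"api": "move_arm", "payload": {"series": [{"rot":[0,0,0],"translation":[0,0,-0.7],"jaw":0.2},{"rot":[0,0,0],"translation":[0,0,-0.7],"jaw":0.2},{"rot":[0,0,0],"translation":[0,0,0],"jaw":0.2}]}}

```text
t: 15.6
position: [0.6023, -0.1669, 0.1284]
orientation: [-0.552, 0.552, -0.442, 0.442]
contact_force: [-0.6, 1.2, -3.0]
opening: 0.0378
```

Run:
```python
from h import *
s=ctrl.observe();M=q2m(s['orientation']);print(s['contact_force'],s['torque'],s['position'],np.degrees(np.arctan2(M[1,2],M[0,2])))
```

```text
[-0.60127222  1.2473086  -3.02179068] [-0.02257493 -0.05002569 -0.00133653] [ 0.6023097  -0.16692486  0.12836173] 12.547009693863828
```

Request:
{"api": "move_arm", "payload": {"series": [{"rot":[0,0,0],"translation":[0,0,-0.5],"jaw":0.2},{"rot":[0,0,0],"translation":[0,0,0],"jaw":0.2},{"rot":[0,0,0.03],"translation":[0,0,0],"jaw":0.2},{"rot":[0,0,0.06],"translation":[0,0,0],"jaw":0.2},{"rot":[0,0,0.07],"translation":[0,0,0],"jaw":0.2},{"rot":[0,0,0.07],"translation":[0,0,0],"jaw":0.2},{"rot":[0,0,0.06],"translation":[0,0,0],"jaw":0.2},{"rot":[0,0,0.04],"translation":[0,0,0],"jaw":0.2},{"rot":[0,0,0],"translation":[0,0,0],"jaw":0.2}]}}

```text
t: 16.73
position: [0.6027, -0.1669, 0.128]
orientation: [0.617, -0.617, 0.345, -0.346]
contact_force: [3.7, -1.3, -5.2]
opening: 0.0367
```

```bash
cat > st.py <<'E'
from h import *
s=ctrl.observe();M=q2m(s['orientation']);print(s['contact_force'],s['torque'],s['position'],np.degrees(np.arctan2(M[1,2],M[0,2])),s['qpos'])
E
python3 st.py
```

```text
[ 3.68794701 -1.32733592 -5.15181708] [-0.10652085 -0.8515821  -0.05848404] [ 0.60271812 -0.16692862  0.12795674] 31.47125680595552 [-0.34723004  0.42077781  0.70195971  1.68180905 -0.29382321  1.14641891
  0.98315135]
```

Request:
{"api": "move_arm", "payload": {"series": [{"rot":[0,0,0.04],"translation":[0.4,-0.2,0],"jaw":0.2},{"rot":[0,0,0.07],"translation":[0,0,0],"jaw":0.2},{"rot":[0,0,0.07],"translation":[0,0,0],"jaw":0.2},{"rot":[0,0,0.07],"translation":[0,0,0],"jaw":0.2},{"rot":[0,0,0.07],"translation":[0,0,0],"jaw":0.2},{"rot":[0,0,0.07],"translation":[0,0,0],"jaw":0.2},{"rot":[0,0,0.06],"translation":[0,0,0],"jaw":0.2},{"rot":[0,0,0.05],"translation":[0,0,0],"jaw":0.2},{"rot":[0,0,0.04],"translation":[0,0,0],"jaw":0.2},{"rot":[0,0,0],"translation":[0,0,0],"jaw":0.2}]}}

```text
t: 17.98
position: [0.6034, -0.1662, 0.1279]
orientation: [0.687, -0.687, 0.168, -0.168]
contact_force: [4.9, 2.5, -5.3]
opening: 0.0374
```

```bash
python3 st.py
```

```text
[ 4.85054093  2.51010473 -5.2938763 ] [ 0.3994394  -1.09348724 -0.10000633] [ 0.6033938  -0.16624847  0.12794312] 62.54234598493206 [-0.26782469  0.39859952  0.59302045  1.67678717 -0.24217571  1.13946833
  1.48229747]
```

Request:
{"api": "move_arm", "payload": {"series": [{"rot":[0,0,0.04],"translation":[0.5,0.3,0],"jaw":0.2},{"rot":[0,0,0.04],"translation":[0,0,0],"jaw":0.2},{"rot":[0,0,0.03],"translation":[0,0,0],"jaw":0.2},{"rot":[0,0,0.02],"translation":[0,0,0],"jaw":0.2},{"rot":[0,0,0],"translation":[0,0,0],"jaw":0.2}]}}

```text
t: 18.6
position: [0.6035, -0.1661, 0.1279]
orientation: [0.697, -0.696, 0.123, -0.123]
contact_force: [4.1, 4.2, -4.2]
opening: 0.0376
```

```bash
python3 st.py
```

```text
[ 4.05897107  4.17994829 -4.18872756] [ 0.71166273 -1.03115873 -0.07846819] [ 0.60353964 -0.16606342  0.12792606] 70.00818556226888 [-0.24903506  0.39475888  0.56775446  1.67506796 -0.23070927  1.13894593
  1.60292938]
```

Request:
{"api": "move_arm", "payload": {"series": [{"rot":[0,0,0.015],"translation":[0,0,0],"jaw":0.2},{"rot":[0,0,0.015],"translation":[0,0,0],"jaw":0.2},{"rot":[0,0,0.01],"translation":[0,0,0],"jaw":0.2},{"rot":[0,0,0],"translation":[0,0,0],"jaw":0.2}]}}

```text
t: 19.1
position: [0.6036, -0.166, 0.1279]
orientation: [0.699, -0.698, 0.109, -0.109]
contact_force: [5.0, 2.9, -3.6]
opening: 0.0373
```

```bash
python3 st.py
```

```text
[ 5.04375154  2.89048105 -3.5527278 ] [ 0.77402678 -1.02188573 -0.10741408] [ 0.60359152 -0.16602579  0.12792775] 72.29254656035016 [-0.24339225  0.39346855  0.56016815  1.67477115 -0.22727895  1.13848098
  1.6399401 ]
```

Request:
{"api": "move_arm", "payload": {"series": [{"rot":[0,0,0.012],"translation":[0.3,0.2,0],"jaw":0.2},{"rot":[0,0,0.012],"translation":[0,0,0],"jaw":0.2},{"rot":[0,0,0],"translation":[0,0,0],"jaw":0.2}]}}

```text
t: 19.48
position: [0.6036, -0.166, 0.1279]
orientation: [0.7, -0.7, 0.101, -0.101]
contact_force: [3.7, 3.9, -2.3]
opening: 0.0373
```

```bash
python3 st.py
```

```text
[ 3.6685077   3.89205916 -2.28966322] [ 0.93267496 -0.83750943 -0.10415663] [ 0.60363254 -0.16597918  0.12791091] 73.62502576378448 [-0.24013796  0.39312367  0.55578364  1.67416169 -0.2252538   1.13877863
  1.66142877]
```

Request:
{"api": "move_arm", "payload": {"series": [{"rot":[0,0,0.012],"translation":[0,0,0],"jaw":0.2},{"rot":[0,0,0.012],"translation":[0,0,0],"jaw":0.2},{"rot":[0,0,0],"translation":[0,0,0],"jaw":0.2}]}}

```text
t: 19.85
position: [0.6036, -0.1659, 0.1279]
orientation: [0.701, -0.701, 0.092, -0.092]
contact_force: [3.5, 4.3, -3.0]
opening: 0.037
```

```bash
python3 st.py
```

```text
[ 3.45762225  4.30131874 -3.04907853] [ 0.89386471 -0.81978499 -0.07945616] [ 0.60362967 -0.16592353  0.12790298] 75.00352929635511 [-0.23668923  0.39233764  0.55115626  1.67402518 -0.22324131  1.13856087
  1.68379111]
```

Request:
{"api": "move_arm", "payload": {"series": [{"rot":[0,0,0.012],"translation":[0,0,0],"jaw":0.2},{"rot":[0,0,0.012],"translation":[0,0,0],"jaw":0.2},{"rot":[0,0,0],"translation":[0,0,0],"jaw":0.2}]}}

```text
t: 20.23
position: [0.6037, -0.1659, 0.1279]
orientation: [0.702, -0.702, 0.084, -0.084]
contact_force: [3.0, 3.9, -3.6]
opening: 0.0373
```

```bash
python3 st.py
```

```text
[ 2.99872473  3.85548249 -3.58273689] [ 0.91810715 -0.78592539 -0.1159533 ] [ 0.603672   -0.16586079  0.12791097] 76.38179601137132 [-0.23331357  0.39161937  0.54656014  1.67378855 -0.2211855   1.13837066
  1.70606553]
```

Request:
{"api": "move_arm", "payload": {"series": [{"rot":[0,0,0.012],"translation":[0,0,0],"jaw":0.2},{"rot":[0,0,0.012],"translation":[0,0,0],"jaw":0.2},{"rot":[0,0,0],"translation":[0,0,0],"jaw":0.2}]}}

```text
t: 20.6
position: [0.6037, -0.1658, 0.1279]
orientation: [0.703, -0.703, 0.075, -0.075]
contact_force: [2.8, 4.8, -3.6]
opening: 0.0376
```

```bash
python3 st.py
```

```text
[ 2.84127262  4.84837154 -3.61493131] [ 1.00119728 -0.86358796 -0.24362123] [ 0.60370534 -0.16581378  0.127913  ] 77.74342252406151 [-0.22989732  0.39086424  0.54204892  1.67364205 -0.21933553  1.13809528
  1.7282715 ]
```

The torque rose to 0.24 N m, so the arm is at the stop. I'll ease off, release, retreat upward and check.

Request:
{"api": "move_arm", "payload": {"series": [{"rot":[0,0,-0.015],"translation":[0,0,0],"jaw":0.2},{"rot":[0,0,0],"translation":[0,0,0],"jaw":0.5},{"rot":[0,0,0],"translation":[0,0,0],"jaw":0.8},{"rot":[0,0,0],"translation":[0,0,0],"jaw":0.9},{"rot":[0,0,0],"translation":[0,0,0],"jaw":0.9},{"rot":[0,0,0],"translation":[0,0,20],"jaw":0.9},{"rot":[0,0,0],"translation":[0,0,40],"jaw":0.9},{"rot":[0,0,0],"translation":[0,0,40],"jaw":0.9},{"rot":[0,0,0],"translation":[0,0,40],"jaw":0.9},{"rot":[0,0,0],"translation":[0,0,0],"jaw":0.9},{"rot":[0,0,0],"translation":[0,0,0],"jaw":0.9}]}}

```text
t: 21.98
position: [0.6035, -0.1667, 0.2685]
orientation: [0.702, -0.702, 0.081, -0.082]
contact_force: [-0.6, 0.5, -1.3]
opening: 0.0767
```

```bash
python3 st.py
python3 - <<'E'
from h import *
np.set_printoptions(precision=4,suppress=True)
d=snap('wrist','w6.png');t=snap('top','t6.png')
print(proj(d,[[.603,-.166,.154]]))
a=np.load('pics/top.png.npz')['frame'];m=cv2.absdiff(a,t['frame']).max(2)
for n,(u,v) in dict(a=(203,152),b=(288,133),cup=(134,168)).items(): print(n,(m[v-22:v+22,u-22:u+22]>30).sum())
f=d['frame'];cv2.imwrite('pics/c6.png',np.clip(f[:,:,::-1]*1.3,0,255).astype(np.uint8))
E
```

```text
[-0.58762088  0.50833552 -1.27228538] [-0.0053872   0.03435716  0.00678576] [ 0.60346514 -0.16665806  0.26849393] 76.77679150800643 [-0.25741796  0.29304744  0.57769347  1.4961154  -0.16099947  1.39950639
  1.66811452]
[[256.5814 187.5737]]
a 0
b 0
cup 0
```

View pics/c6.png

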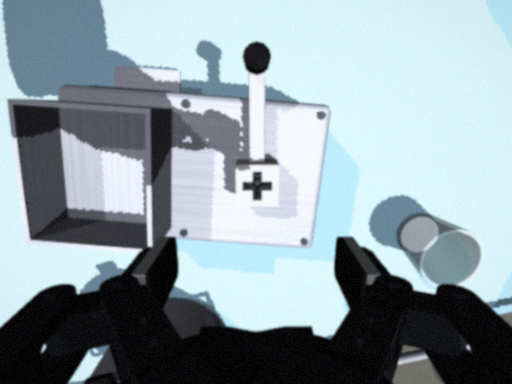

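The view shows the hub seated around the spindle at (258,186), with the knob at (257,57) beyond the front edge. I'll do one numeric check before handing in.

Run:
```python
from h import *
np.set_printoptions(precision=4,suppress=True)
d=np.load('pics/w6.png.npz');f=d['frame'];g=cv2.cvtColor(f,cv2.COLOR_RGB2GRAY)
c=lambda u,v,r,th:np.argwhere(g[v-r:v+r,u-r:u+r]<th)[:,::-1].mean(0)+[u-r,v-r]
uh=c(257,186,15,75);uk=c(257,57,17,45);print(uh,uk)
h=onz(d,uh,.154)[0];k=onz(d,uk,.165)[0]
sc=onz(d,[[186,104],[321,115],[184,232],[304,241]],.121) # screws
an=lambda v:np.degrees(np.arctan2(v[1],v[0]))
print(h,k,np.linalg.norm((k-h)[:2]),an(k-h),'front dir',an(sc[0]-sc[2]),an(sc[1]-sc[3]),an(sc[1]-sc[0])+90,an(sc[3]-sc[2])+90)
fr=np.radians(np.mean([an(sc[0]-sc[2]),an(sc[1]-sc[3]),an(sc[1]-sc[0])+90,an(sc[3]-sc[2])+90]))
v=(k-[.6025,-.1662,0])[:2];print('front',v@[np.cos(fr),np.sin(fr)],'side',v@[-np.sin(fr),np.cos(fr)])
```

```text
[256.9484 185.5677] [256.4144  57.5235]
[ 0.6013 -0.1653  0.154 ] [ 0.5001 -0.142   0.165 ] 0.10377830190462817 167.04979669424105 front dir 162.30043592953743 162.08284205829324 162.22100383562767 162.12377484101805
front 0.10484697593199871 side 0.008286333443210525
```

```bash
python3 -c "
from cell import ctrl; print(ctrl.job_done())"
```

```text
the job is handed in; nothing more can be done
None
```

The selector arm is back on the spindle, turned to its stop with the knob out over the crusher's front, and released. I handed the job in at about 22 s; it reported no verdict.

- **Fitting:** I gripped the hub and pressed it onto the spline tops with about 4 N. Slow turning let the splines engage at a heading of about 108°, roughly 55° clockwise of the mark. I then lowered it to the housing, with the underside reading about 120 mm above the trolley. I turned a few degrees too far clockwise just after engagement, which turned the spindle slightly; it did no harm that I could see.
- **Turning:** I swung it anticlockwise until the moment rose from 0.10 to 0.24 N m at the stop, then eased off, opened the fingers and lifted clear.
- **Last checks:** The hub centre measured within about 2 mm of the axis. The knob was 105 mm to the front and about 8 mm sideways. There was no visible change around the tumblers or the straw cup.
- **What disagreed:**
    - The arm's final heading is 4–5° past the front direction I measured. That fits the spline play and is within the 20 mm allowed.
    - The first four sweeps, within about 7° of the camera's estimate, did not engage. A slower sweep with slightly more pressure did.
    - I did not measure the hub's height directly after release. I inferred it from the tool height and from the hub-to-knob distance (103.8 mm measured, 105 mm expected).

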